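# Load a board carrier past the spring gate of a test dock

## Robot

A 6-joint arm with a two-finger parallel gripper is mounted at the origin on the work surface; the furniture and walls round the work are solid. World frame = base frame: x ahead of the robot, y to its left, z up, the work surface at z = 0. Lengths are in mm, angles in degrees, forces in N, time in s.
With the tool pointing down it reaches from about 350 to 850 mm from the base axis. Payload 8.1 kg.
Tool frame: the origin (TCP) lies midway between the tips of the shut fingers; the grasp point (between the pads) lies 19 mm behind it; z points along the fingers, y is the line along which they close (so a half turn about z gives the same grasp; the last joint's range is limited). The gripper opens to 85 mm and grips with 20 to 120 N. Pads are 22 mm wide; open, the fingers measure 114 mm over their backs; the gripper's body (76 mm by 85 mm) begins 54 mm behind the grasp point. The pads swing forward as they close: fully open they stand 13 mm farther back than shut.
Start: joints at [-70.841, 7.471, 85.268, -0, 87.261, -4.893], TCP at [244.567, -547.898, 231.292] pointing down, gripper open.
Joint ranges: [-169.43, 169.43], [-51.17, 129.36], [1.28, 143.12], [-76.62, 256.62], [0, 156.53], [-152.29, 152.29]. Speed limits (degrees/s): [136.94, 136.94, 159.86, 180, 180, 180].

## Interface

Orientations are given as [roll, pitch, yaw] about the fixed x, y, z axes, in that order (R = Rz(yaw) Ry(pitch) Rx(roll)).
In Python, from bench import sense, snapshot, camera_params, hand_in, masks_of, pinpoint gives the robot as it stands.
- The arm moves only by the tool step_arm, never from a script. Its argument "targets" is a list of rows, each an object with "angular": the turn, a rotation vector about the tool's x, y, z scaled (see below), a list of three; "dp": the shift along the tool's x, y, z scaled (see below), a list of three; "fingers": the closure, from 0 (fully open) to 1 (shut). A call has exactly 8 rows; each row is the pose to reach, as a shift and turn from the pose commanded when the call began, along the tool's axes at that moment, turning the shorter way round; what a row does not reach only later rows make up. The controller multiplies each number of a shift by 0.2 m and each number of a turn by 180 degrees. A row lasts 1/8 s, in which the tool goes at most 62.5 mm and 10.7 degrees, less where a joint would pass 70% of its speed; a pose out of reach is approached as far as the arm can. A call with a number of a shift or a turn outside -1 to 1 is refused whole. A call with a gripper value outside its range is refused whole. The fingers move at their own pace and stop on an object; "newtons" is the grip in N (left out, the last holds). Time passes only in rows, so rows that repeat a pose let the fingers close, or fill a call up. It gives the time, the measured TCP pose, the force, the opening and the grip force at its end, in the units of the state.
- sense(): the state, without advancing time (a new reading comes with each control period).
- snapshot(name): name is "scene" or "top" or "wrist"; returns the picture (420x560x3 uint8, blue, green, red); there is no depth.
- camera_params(name): a dict with "vfov" (degrees; the focal length in pixels is half the picture's height over the tangent of half this angle, whatever the lens; pixels are square), "cx", "cy" (the principal point, pixels), "R" (3x3) and "t" (3): a world point X has camera coordinates R X + t. Camera axes: x right, y down, z forward; pixel columns grow to the right and rows downward; lengths in mm; the calibration is good to about 2 mm. A picture is of the moment at which its call begins: read the wrist's pose just before it. camera_params takes no time and is no camera call; for the wrist camera it gives the pose at the moment of the call.
- hand_in(): hands the job in; it is judged then, once.
Trained networks look in the newest picture that a camera, given by its name, has taken for a name from the list of things; names that differ only in an ending like _2 or _b are one class to them, and where a whole thing is asked for, a point or a joint stands for the part that bears it (a point fixed in the world has none). Each returns a list of dicts, best first, with "conf" (0 to 1); they miss things now and then, are a little off and sometimes report something else, mostly with a low value. They report only what shows in the picture. A call takes as long as a camera call.
- masks_of(camera, label): "pixels" (420x560 bool, what is visible of it) and "at" ([column, row] in pixels, amid what is visible of it).
- pinpoint(camera, label): "at" ([column, row] in pixels: a listed point, or the origin of a listed thing).
The state is a dict: "time": time; "joint_pos": joint angles; "qd": joint speeds; "joint_efforts": joint torques, N m; "tool_pos": TCP position; "tcp_rot": TCP orientation; "ft_force": force on the tool from outside, world axes, zero at the start; "wrist_torque": the same for the moment, N m; "finger_gap": finger opening in mm; "grip_force": force on a finger pad.
Only numpy, scipy, OpenCV 4.12 (cv2) and the standard library are available. Lean on these libraries where they do the work, as an engineer would, in place of code of your own. Each camera call takes 0.05 s, during which the arm holds its last target. There are 200 camera calls.

## Task

Load the circuit-board carrier into the test dock: with one fingertip press down the spring bar beside the track, which lifts the gate, and keep it down while another finger pushes the upright end plate of the carrier's handle, so that the carrier slides under the lifted gate until it is fully home against the stop at the end of the track. Then take the hand away so that the gate drops shut behind the carrier. Only push: do not grip or lift the carrier, do not touch the board on it, do not let the gate bump or drag on carrier or board, and leave the things lying around where they are.

Things in the scene. Friction and masses are not known exactly. Their poses are not given: they have to be found in the camera images.
- dock: Test dock fixed to the bench: flat grey base plate 350 x 138 mm (x -220 to +130, y -72 to +66) with a straight guide track on it. Origin on the bench (z = 0), on the track's centre line, straight below the gate. +x is the feed direction, +y its left, +z up. Track floor (top of the plate) at z = 6 mm. Lengths called 'dock x, y' below are mm in this frame; z is above the bench.
- rail_top (a point): On top of the right-hand (-y) guide rail, at dock x -100, y -54.5, z 22. Two aluminium rails, 7 mm thick, top z 22, inner faces at dock y -51 and +51, run from dock x -175 to +87 (flared mouths back to -202).
- stop_face (a point): Middle of the end stop's face: dock x +87, y 0, z 18. The stop is 24 mm high (top z 30); a black contact housing, top z 46, stands behind it.
- shaft (a point): On the axis of the gate's shaft at dock x -100, y -64, z 30. The shaft (8 mm thick) runs along dock x from -210 to +9, outside the right-hand rail, in two bearing blocks (12 mm wide, top z 38) at dock x -213 and +12.
- carrier: Loose black slide carrier, 0.2 to 0.4 kg, in the track short of the gate. Origin: underside, below the centre of its body (76 x 98 mm in x, y; front edge at its x = +38). Axes parallel to the dock's. It has 2 mm play at each side and slides with 1 to 4 N. Origin at dock x -72 to -46 at the start, +49 fully home against the stop (body's rear edge then 9 mm past the gate); dock z = 6.
- handle_end (a point): Where to push, along dock +x: middle of the rear face of the upright plate (6 mm thick, y -48 to -12, 30 mm high) ending the carrier's handle, at carrier x -108, y -30, 20 mm over its underside. The handle strip (same y, 8 mm high) joins plate and body. With the carrier home this face is at dock x -59 and the handle still sticks out under the gate's arm, clear of the blade. A finger can stand at dock y -20 to -42.
- board: Green circuit board, 70 x 90 x 16 mm, screwed onto the carrier; origin at the centre of its underside, 4 mm above the carrier's origin. Its top is 26 mm above the bench.
- gate_turn (a joint): Turn of the gate about its shaft (rad): 0 shut, on its rest; grows to 0.92 at most as the press bar goes down and the blade swings up sideways. Carrier and board pass freely below the blade from 0.27 on; 0.5 to 0.8 is ample. A spring shuts it as soon as the bar is let go. It cannot be pushed open along the track.
- gate: The moving gate, all steel: shaft, gate arm and blade, press bar. Origin on the shaft axis at dock x 0; axes equal the dock's when shut, turning with the gate about x. A 4 mm thick arm (shut: z 36 to 51) crosses the track at dock x 0 from the shaft to the left rail; lifted fully, its far end is about 145 mm above the bench.
- blade_foot (a point): Middle of the lower edge of the gate's blade, which hangs from the arm into the track: 4 mm thick, dock y +3 to +47, foot at z 10 when shut (this point then at dock x 0, y +25). It blocks the carrier's body, not its handle.
- bar_mid (a point): Middle of the top of the gate's press bar: strip with black top, 185 mm long (dock x -210 to -25), 30 wide, beside the track on three arms from the shaft, free bench below. At rest it slopes up outwards by 0.26 rad, this point at dock x -118, y -106, z 43. Pressing takes 3 to 7 N; a fingertip can slide along it. Tip at dock y -103 down at z 14: gate at about 0.75 rad.
- jar: Bystander: screw-top jar, 51 mm wide, 49 mm high, on the bench behind the mouth of the track; origin under its centre.
- torque_driver: Bystander: small torque driver, 147 mm long, 26 mm thick, lying on the bench at the right of the dock near the end stop; origin under its centre.
- coupling_nut: Bystander: long steel nut, 26 mm long, 12 mm high, on the bench at the right of the dock, level with the gate; origin under its centre.
- hex_key: Bystander: hexagon key, 78 x 24 x 6 mm, lying on the bench behind the mouth of the track; origin under its centre.

How it is judged:
By the outcome, as a careful person would: the job done as asked, in the order asked, and still so for the second after the job is handed in, with the robot touching nothing.
It also fails if it takes over 34 s, if anything falls off the work surface, if the arm or the gripper's body presses on something with over 40 N, if the wrist force passes 120 N, or if a joint passes its speed limit or range.

## Working session

There is one attempt and no reset: what is moved stays moved. The work goes in short steps, Python scripts to look and compute and a tool call to move; the robot and the scene stay as the last step left them, time stands still between calls to the robot, and variables do not carry over. Pictures are saved under pics/ and viewed, at most 11 in all, crops included, and the job is handed in when it is done.

Besides the shell and the picture viewer there is one more tool, called after "Emit:" as name(argument=value, ...) on one line, values as JSON. step_arm: Moves the arm, as the interface text tells. Its arguments: {"type":"object","properties":{"targets":{"type":"array","items":{"type":"object","properties":{"angular":{"type":"array","items":{"type":"number","minimum":-1,"maximum":1}},"dp":{"type":"array","items":{"type":"number","minimum":-1,"maximum":1}},"fingers":{"type":"number"}}}},"newtons":{"type":"number"}},"required":["targets"]}

```bash
mkdir -p pics
cat > h.py <<'E'
import numpy as np, cv2
from bench import *
def P(n):
    c=camera_params(n); f=210/np.tan(np.radians(c['vfov'])/2)
    return np.array([[f,0,c['cx']],[0,f,c['cy']],[0,0,1]]),np.array(c['R']),np.array(c['t'])
def ray(n,uv,z):
    K,R,t=P(n); d=R.T@np.linalg.inv(K)@np.array([*uv,1]); o=-R.T@t
    return o+d*(z-o[2])/d[2]
E
python3 - <<'E'
from h import *
s=sense(); print(s)
for n in ['scene','top']:
    cv2.imwrite(f'pics/{n}0.png',snapshot(n)); print(camera_params(n))
    for l,z in [('dock',0),('rail_top',22),('stop_face',18),('shaft',30),('carrier',6),('handle_end',26),('bar_mid',43),('blade_foot',10),('board',10),('jar',0),('hex_key',0),('coupling_nut',0),('torque_driver',0)]:
        r=pinpoint(n,l)
        for q in r[:1]: print(n,l,round(q['conf'],2),np.round(q['at']),ray(n,q['at'],z).round(1))
print(sense()['time'])
E
```

```text
{'time': 0.0, 'joint_pos': array([-7.08420603e+01,  7.51355940e+00,  8.53311559e+01,  6.98382692e-04,
        8.72619199e+01, -4.89276473e+00]), 'qd': array([ 0.04298566,  0.00460116,  0.02795977, -0.13225513, -0.0557829 ,
        0.0443453 ]), 'joint_efforts': array([ 1.02787017e-03, -5.69402039e+01, -5.00548768e+01,  6.58815270e-05,
        1.51193870e-02, -3.05209042e-06]), 'tool_pos': array([ 244.36872741, -547.36489156,  230.2425994 ]), 'tcp_rot': array([-1.79893813e+02, -9.79000543e-03,  2.40506614e+01]), 'ft_force': array([ 0.25229567, -0.05324902, -0.45221249]), 'wrist_torque': array([ 0.10622829,  0.0312198 , -0.00120403]), 'grip_force': 0.0, 'finger_gap': 85.22583185482208}
{'vfov': 42.82118695390304, 'cx': 267.7928261489878, 'cy': 208.82450869621658, 'R': array([[-0.87193216, -0.48951507,  0.0104547 ],
       [-0.29958788,  0.51649864, -0.80216972],
       [ 0.38727433, -0.70256968, -0.59700456]]), 't': array([576.99953071,  74.93311565, 969.09143698])}
scene dock 0.61 [286. 198.] [547.  129.1   0. ]
scene rail_top 0.65 [272. 222.] [519.1 239.1  22. ]
scene stop_face 0.72 
[... 734 characters left out ...]
: array([216.11763344, 550.78082551, 976.26080349])}
top dock 0.79 [324. 214.] [554.1 134.2   0. ]
top rail_top 0.84 [275. 229.] [516.3 241.5  22. ]
top stop_face 0.93 [365. 224.] [531.4  44.4  18. ]
top shaft 0.73 [271. 235.] [502.6 250.7  30. ]
top carrier 0.68 [302. 210.] [560.9 184.    6. ]
top handle_end 0.89 [250. 211.] [553.5 297.3  26. ]
top bar_mid 0.9 [263. 251.] [467.3 265.7  43. ]
top blade_foot 0.91 [326. 206.] [572.2 129.2  10. ]
top board 0.9 [299. 209.] [563.8 190.9  10. ]
top jar 0.73 [200. 178.] [629.1 413.    0. ]
top hex_key 0.72 [364. 224.] [533.7  43.5   0. ]
top coupling_nut 0.45 [314. 279.] [409.5 154.6   0. ]
top torque_driver 0.94 [358. 279.] [412.7  57.5   0. ]
1.4
```

View pics/top0.png

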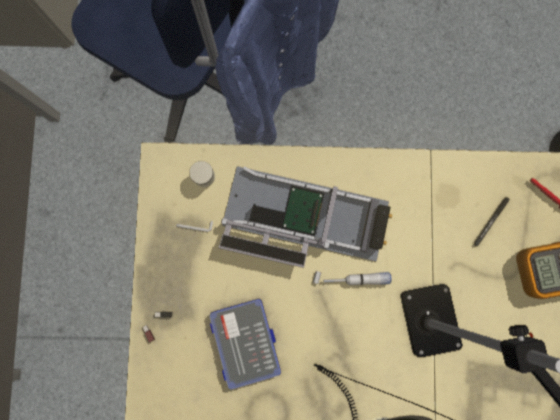

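View pics/scene0.png

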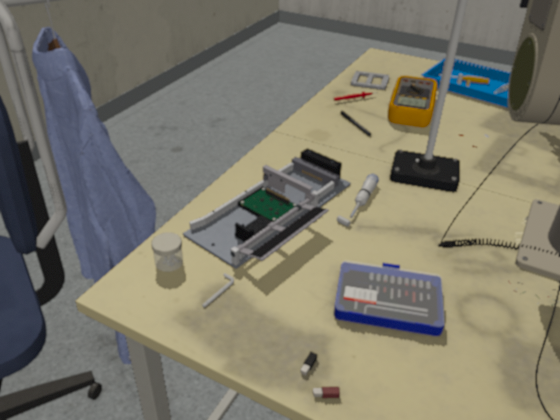

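```bash
cat > fit.py <<'E'
from h import *
from scipy.optimize import least_squares
M={'rail_top':(-100,-54.5,22),'stop_face':(87,0,18),'shaft':(-100,-64,30),'bar_mid':(-118,-106,43),'blade_foot':(0,25,10),'dock':(0,0,0)}
sc={'dock':(554,134),'rail_top':(517,240.5),'stop_face':(528,47),'shaft':(503.5,251),'bar_mid':(467,263),'blade_foot':(571.5,128)}
def f(p):
    c,s=np.cos(p[2]),np.sin(p[2])
    return np.ravel([(p[0]+c*M[k][0]-s*M[k][1]-sc[k][0],p[1]+s*M[k][0]+c*M[k][1]-sc[k][1]) for k in M])
r=least_squares(f,[550,130,-1.8],loss='soft_l1',f_scale=3); print(r.x,np.degrees(r.x[2]),r.fun.reshape(-1,2).round(1))
c,s=np.cos(r.x[2]),np.sin(r.x[2]); T=lambda q:(r.x[0]+c*q[0]-s*q[1],r.x[1]+s*q[0]+c*q[1])
I=lambda w:(c*(w[0]-r.x[0])+s*(w[1]-r.x[1]),-s*(w[0]-r.x[0])+c*(w[1]-r.x[1]))
for n,w in [('handle',(552,296)),('board',(562,190)),('jar',(631,410)),('nut',(411,154))]: print(n,np.round(I(w),1))
E
python3 fit.py
```

```text
[547.83710118 132.72471696  -1.77192247] -101.52367888344291 [[-2.6  1.1]
 [ 2.5  0.5]
 [ 1.6 -7.5]
 [ 0.5  6.5]
 [ 0.8 -0.3]
 [-6.2 -1.3]]
handle [-160.8  -28.5]
board [-59.    2.4]
jar [-288.3   26.1]
nut [   6.5 -138.3]
```

Both views show the dock yawed about -101°. The carrier handle is at the left (top px 265,215), the gate near (327,215) and the press bar near (263,251). The hex key is at (195,228) and the jar at (200,173). A lamp-like stand with a tall pole, base at top px (430,320), stands between the arm and the dock, so I'll measure that next.

Run:
```python
from h import *
b=ray('top',(430,320),8); b2=ray('scene',(428,163),8); print(b,b2)
for X in (b,b2):
  for h in range(0,701,100):
    o=[]
    for n in('top','scene'):
        K,R,t=P(n); q=K@(R@np.array([X[0],X[1],h])+t); o.append((q[:2]/q[2]).round())
    print(h,o)
a=cv2.imread('pics/top0.png')[240:420,380:560]; s=cv2.imread('pics/scene0.png')[0:200,370:560]
w=snapshot('wrist'); print(camera_params('wrist')['R'].round(2), (-camera_params('wrist')['R'].T@camera_params('wrist')['t']).round())
im=np.hstack([cv2.resize(a,(400,400)),cv2.resize(s,(380,400))]); cv2.imwrite('pics/c.png',im)
cv2.imwrite('pics/w0.png',w)
```

```text
[327.88204463 -97.26983946   8.        ] [ 331.10759101 -137.60584845    8.        ]
0 [array([429., 320.]), array([424., 175.])]
100 [array([445., 325.]), array([433., 134.])]
200 [array([466., 331.]), array([442.,  89.])]
300 [array([492., 339.]), array([454.,  38.])]
400 [array([527., 350.]), array([466., -19.])]
500 [array([574., 365.]), array([481., -85.])]
600 [array([645., 387.]), array([ 497., -160.])]
700 [array([759., 423.]), array([ 516., -247.])]
0 [array([447., 318.]), array([427., 166.])]
100 [array([466., 324.]), array([436., 126.])]
200 [array([489., 330.]), array([446.,  81.])]
300 [array([518., 338.]), array([457.,  32.])]
400 [array([557., 348.]), array([470., -25.])]
500 [array([610., 363.]), array([484., -88.])]
600 [array([689., 385.]), array([ 500., -161.])]
700 [array([816., 419.]), array([ 518., -244.])]
[[ 0.41 -0.91  0.  ]
 [-0.88 -0.39  0.27]
 [-0.24 -0.11 -0.96]] [ 306. -520.  373.]
```

View pics/c.png

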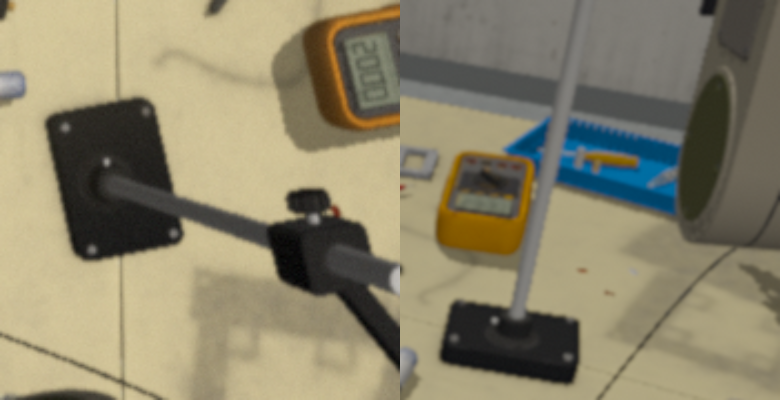

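The stand's pole rises from about (328,-97). A clamp sits at roughly z 400 with a side arm going towards the robot, and the top end is near z 475 to 500. I'll check the wrist view.

View pics/w0.png

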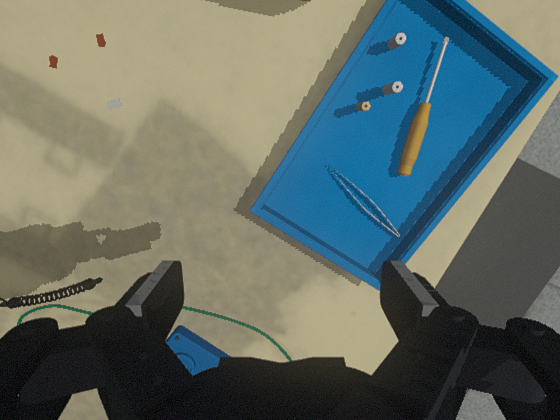

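```bash
ls -la
python3 - <<'E'
from h import *
# DH guess: find planar geometry from joint info
print(camera_params('wrist'), sense()['time'])
# hypothetical tilt: side-arm ends
K,R,t=P('top')
for z in (300,350,400,450): print(z, ray('top',(534,372),z).round(), ray('top',(559,399),z).round())
E
```

```text
total 20
drwxr-xr-x  3 agent agent 4096 Dec  2 09:12 .
drwxr-xr-x 23 root  root  4096 Dec  2 09:11 ..
-rw-r--r--  1 agent agent  878 Dec  2 09:12 fit.py
-rw-r--r--  1 agent agent  322 Dec  2 09:12 h.py
drwxr-xr-x  2 agent agent 4096 Dec  2 09:13 pics
{'vfov': 64.79029324425039, 'cx': 281.4919695068676, 'cy': 208.66010130178745, 'R': array([[ 0.40817576, -0.91290247,  0.00127406],
       [-0.87959382, -0.39290852,  0.26821186],
       [-0.24435068, -0.11059823, -0.96335911]]), 't': array([-600.03709078,  -34.89024835,  376.94080758])} 1.45
300 [ 281. -160.  300.] [ 242. -197.  300.]
350 [ 290. -133.  350.] [ 254. -167.  350.]
400 [ 300. -106.  400.] [ 267. -137.  400.]
450 [310. -79. 450.] [ 279. -108.  450.]
```

The wrist view shows a blue tray on the right, plus a shadow of the stand's head at the left. I'll raise the arm and tilt the camera toward the stand before crossing.

Emit:
step_arm(targets=[{"dp": [0.04, -0.1, -0.25], "angular": [0, 0, 0], "fingers": 0}, {"dp": [0.08, -0.2, -0.5], "angular": [0.04, 0.02, 0], "fingers": 0}, {"dp": [0.13, -0.3, -0.75], "angular": [0.08, 0.04, 0], "fingers": 0}, {"dp": [0.17, -0.4, -1], "angular": [0.12, 0.06, 0], "fingers": 0}, {"dp": [0.21, -0.5, -1], "angular": [0.16, 0.07, 0], "fingers": 0}, {"dp": [0.25, -0.6, -1], "angular": [0.2, 0.09, 0], "fingers": 0}, {"dp": [0.3, -0.68, -1], "angular": [0.22, 0.1, 0], "fingers": 0}, {"dp": [0.3, -0.68, -1], "angular": [0.22, 0.1, 0], "fingers": 0}])

```text
time: 2.45
tool_pos: [243.9, -399.2, 430.0]
tcp_rot: [-139.0, -16.5, 17.8]
ft_force: [0.8, 0.4, -0.5]
finger_gap: 85.6
grip_force: 0.0
```

Run:
```python
from h import *
s=sense(); print(s['time'],s['tool_pos'],s['tcp_rot'],s['joint_pos'],s['ft_force'])
cv2.imwrite('pics/w1.png',snapshot('wrist'))
K,R,t=P('wrist')
for h in (0,100,200,300,400,475,550):
    q=K@(R@np.array([328,-97,h])+t); print(h,(q[:2]/q[2]).round(),q[2])
```

```text
2.45 [ 243.90616273 -399.20121858  430.00644444] [-139.0186517   -16.54830002   17.80895908] [-73.80355431  21.77329829  58.4643565   18.10392159 140.7803846
   1.96778025] [ 0.81847316  0.41639627 -0.53962683]
0 [334. 129.] 645.3189085792516
100 [305. 114.] 567.6931823179534
200 [266.  94.] 490.0674560566552
300 [213.  66.] 412.441729795357
400 [136.  25.] 334.81600353405884
475 [ 49. -21.] 276.5967088380852
550 [-84. -92.] 218.37741414211155
```

View pics/w1.png

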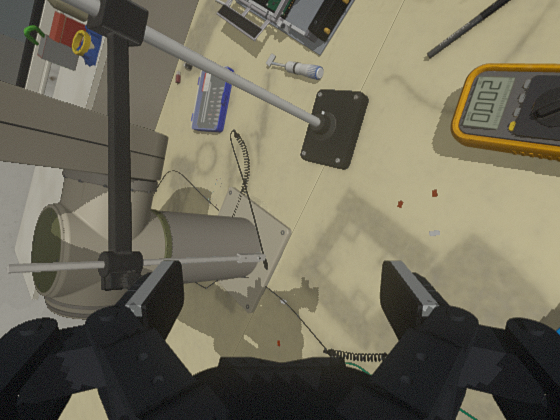

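The stand carries a horizontal arm, from the clamp at px (110,20) to the end clamp at (120,268), with a cross rod from (10,268) to (260,258). All of it is near the robot. I'll work out its position.

Run:
```python
from h import *
for z in (380,420,460):
    print(z,[ray('wrist',p,z).round() for p in ((110,20),(120,268),(10,268),(260,258))])
# clamp triangulation with top (525,352)
K,R,t=P('wrist');K2,R2,t2=P('top')
X=cv2.triangulatePoints(K@np.c_[R,t],K2@np.c_[R2,t2],np.array([[112.],[15.]]),np.array([[524.],[352.]])); print((X[:3]/X[3]).ravel())
X=cv2.triangulatePoints(K@np.c_[R,t],K2@np.c_[R2,t2],np.array([[117.],[130.]]),np.array([[557.],[397.]])); print((X[:3]/X[3]).ravel())
```

```text
380 [array([326.,  30., 380.]), array([  92., -184.,  380.]), array([-153.,  173.,  380.]), array([ 213., -349.,  380.])]
420 [array([321., -87., 420.]), array([ 141., -252.,  420.]), array([-47.,  23., 420.]), array([ 234., -378.,  420.])]
460 [array([ 316., -205.,  460.]), array([ 190., -320.,  460.]), array([  59., -128.,  460.]), array([ 255., -408.,  460.])]
[327.70144019 -84.06509681 418.01039194]
[ 256.2244097  -136.53000288  399.13561898]
```

```bash
cat >> h.py <<'E'
from scipy.spatial.transform import Rotation as Ro
def rows(tgts,digits=3):
    s=sense(); p=np.array(s['tool_pos']); R0=Ro.from_euler('xyz',s['tcp_rot'],degrees=True)
    print('t',s['time'],'from',p.round(1),np.round(s['tcp_rot'],1))
    for x,y,z,yaw in tgts:
        d=R0.inv().apply(np.array([x,y,z])-p)/200
        a=(R0.inv()*Ro.from_euler('xyz',[180,0,yaw],degrees=True)).as_rotvec()/np.pi
        print(d.round(digits).tolist(),a.round(digits).tolist())
E
python3 - <<'E'
from h import *
from scipy.optimize import least_squares
rows([(235,-420,530,30),(240,-420,590,30)])
# arm model, two poses
poses=[([-70.842,7.5136,85.331,0,87.262,-4.893],(244.4,-547.4,230.2),(-179.89,0,24.05)),([-73.80,21.77,58.46,18.10,140.78,1.97],(243.9,-399.2,430.0),(-139.02,-16.55,17.81))]
def fk(q,g):
    a,L1,L2,h,Lt,e=g
    q=np.radians(q); p=np.zeros(3); R=Ro.from_euler('z',q[0]); p=R.apply([a,0,h])
    R=R*Ro.from_euler('y',q[1]); p=p+R.apply([0,0,L1]); R=R*Ro.from_euler('y',q[2])
    p=p+R.apply([e,0,L2]); R=R*Ro.from_euler('z',q[3])*Ro.from_euler('y',q[4]); return p+R.apply([0,0,Lt])
f=lambda g:np.r_[np.ravel([fk(q,g)-p for q,p,_ in poses]),0.02*(g-np.array([50,450,450,400,250,0]))]
r=least_squares(f,[50,450,450,400,250,0]);print(r.x.round(),r.fun.round(1))
E
```

```text
t 2.5 from [ 243.9 -399.5  430.8] [-139.2  -16.5   17.9]
[0.07, -0.261, -0.43] [-0.215, -0.111, -0.031]
[0.178, -0.439, -0.648] [-0.215, -0.111, -0.031]
[153. 804. 356. 368. 610. 308.] [-48.2 -17.3  -0.3  -3.   -0.3   0.3   2.1   7.1  -1.9  -0.6   7.2   6.2]
```

```bash
cat > arm.py <<'E'
from h import *
from scipy.optimize import least_squares
poses=[([-70.842,7.5136,85.331,0,87.262,-4.893],(244.4,-547.4,230.2)),([-73.80,21.77,58.46,18.10,140.78,1.97],(243.9,-399.2,430.0))]
def fk(q,g,el=False):
    a,L1,L2,h,Lt,b=g
    q=np.radians(q); R=Ro.from_euler('z',q[0]); p=R.apply([a,b,h])
    R=R*Ro.from_euler('y',q[1]); p=p+R.apply([0,0,L1]); E=p; R=R*Ro.from_euler('y',q[2])
    p=p+R.apply([0,0,L2]); W=p; R=R*Ro.from_euler('z',q[3])*Ro.from_euler('y',q[4]); p=p+R.apply([0,0,Lt]); return (E,W,p) if el else p
x0=np.array([0,430,450,350,250,50])
def fit(poses):
    r=least_squares(lambda g:np.r_[np.ravel([fk(q,g)-p for q,p in poses]),0.02*(g-x0)],x0);print(r.x.round(),r.fun.round(1))
    for q,p in poses: print([v.round() for v in fk(q,r.x,True)])
    return r.x
if __name__=='__main__': fit(poses)
E
python3 arm.py
```

```text
[-27. 410. 572. 212. 360.  52.] [ 0.5 -0.1  0.3 -0.5  0.1 -0.3 -0.5 -0.4  2.4 -2.8  2.2  0. ]
[array([ 58.,  -8., 619.]), array([ 245., -548.,  590.]), array([ 245., -548.,  231.])]
[array([  85., -106.,  593.]), array([ 242., -647.,  690.]), array([ 243., -399.,  430.])]
```

Emit:
step_arm(targets=[{"dp": [0.03, -0.13, -0.21], "angular": [-0.05, -0.03, -0.01], "fingers": 0}, {"dp": [0.07, -0.26, -0.43], "angular": [-0.1, -0.05, -0.015], "fingers": 0}, {"dp": [0.12, -0.35, -0.54], "angular": [-0.15, -0.08, -0.02], "fingers": 0}, {"dp": [0.18, -0.44, -0.65], "angular": [-0.2, -0.1, -0.03], "fingers": 0}, {"dp": [0.18, -0.44, -0.65], "angular": [-0.215, -0.11, -0.03], "fingers": 0}, {"dp": [0.18, -0.44, -0.65], "angular": [-0.215, -0.11, -0.03], "fingers": 0}, {"dp": [0.18, -0.44, -0.65], "angular": [-0.215, -0.11, -0.03], "fingers": 0}, {"dp": [0.18, -0.44, -0.65], "angular": [-0.215, -0.11, -0.03], "fingers": 0}])

```text
time: 3.5
tool_pos: [240.1, -420.5, 589.6]
tcp_rot: [-179.8, -0.2, 29.6]
ft_force: [0.0, -1.1, 0.6]
finger_gap: 85.6
grip_force: 0.0
```

Run:
```python
from arm import *
s=sense(); poses.append((s['joint_pos'],s['tool_pos'])); print(np.round(s['joint_pos'],2)); fit(poses)
def pol(r,a,z,y): return (r*np.cos(np.radians(a)),r*np.sin(np.radians(a)),z,y)
rows([pol(480,-52,600,38),pol(480,-42,600,44),pol(480,-32,600,50),pol(480,-26,600,50)])
```

```text
[-66.46  -0.93  55.9    0.18 125.21  -5.99]
[ 15. 189. 567. 371. 297.  56.] [ 7.1 -6.9  3.1 -9.4  0.8 -2.1  1.8  6.7 -1.   0.3 -4.8  2.3  0.4  0.9
  0.1]
[array([ 66., -20., 559.]), array([ 252., -555.,  531.]), array([ 252., -554.,  233.])]
[array([ 77., -67., 547.]), array([ 233., -604.,  643.]), array([ 235., -398.,  428.])]
[array([ 56.,  11., 560.]), array([ 242., -415.,  886.]), array([ 242., -414.,  589.])]
t 3.5 from [ 240.1 -420.5  589.6] [-179.8   -0.2   29.6]
[0.346, -0.047, -0.051] [-0.001, -0.001, -0.046]
[0.753, -0.143, -0.05] [-0.001, -0.001, -0.08]
[1.137, -0.309, -0.048] [-0.001, -0.001, -0.113]
[1.351, -0.44, -0.047] [-0.001, -0.001, -0.113]
```

Emit:
step_arm(targets=[{"dp": [0.17, -0.02, -0.02], "angular": [0, 0, -0.02], "fingers": 0}, {"dp": [0.35, -0.05, -0.05], "angular": [0, 0, -0.045], "fingers": 0}, {"dp": [0.55, -0.1, -0.05], "angular": [0, 0, -0.06], "fingers": 0}, {"dp": [0.75, -0.14, -0.05], "angular": [0, 0, -0.08], "fingers": 0}, {"dp": [0.88, -0.2, -0.05], "angular": [0, 0, -0.1], "fingers": 0}, {"dp": [1, -0.25, -0.05], "angular": [0, 0, -0.11], "fingers": 0}, {"dp": [1, -0.5, -0.05], "angular": [0, 0, -0.13], "fingers": 0}, {"dp": [1, -0.8, -0.05], "angular": [0, 0, -0.15], "fingers": 0}])

```text
time: 4.5
tool_pos: [334.9, -181.6, 599.3]
tcp_rot: [-179.8, -0.1, 56.7]
ft_force: [1.3, 1.1, 0.7]
finger_gap: 85.6
grip_force: 0.0
```

Run:
```python
from h import *
s=sense(); print(s['joint_pos'].round(1))
rows([(470,0,595,78.5),(500,150,590,78.5),(510,200,500,78.5)])
```

```text
[-36.3 -15.2  67.5   0.2 127.9  -3. ]
t 4.5 from [ 334.9 -181.6  599.3] [-1.798e+02 -1.000e-01  5.670e+01]
[1.129, 0.067, 0.024] [-0.001, -0.001, -0.121]
[1.839, -0.219, 0.052] [-0.001, -0.001, -0.121]
[2.074, -0.312, 0.503] [-0.001, -0.001, -0.121]
```

Emit:
step_arm(targets=[{"dp": [0.15, 0.02, 0], "angular": [0, 0, -0.02], "fingers": 0}, {"dp": [0.3, 0.04, 0], "angular": [0, 0, -0.04], "fingers": 0}, {"dp": [0.45, 0.06, 0], "angular": [0, 0, -0.06], "fingers": 0}, {"dp": [0.6, 0.08, 0], "angular": [0, 0, -0.08], "fingers": 0}, {"dp": [0.75, 0.08, 0], "angular": [0, 0, -0.1], "fingers": 0}, {"dp": [0.88, 0.07, 0], "angular": [0, 0, -0.12], "fingers": 0}, {"dp": [1, 0.06, 0], "angular": [0, 0, -0.12], "fingers": 0}, {"dp": [1, 0.06, 0], "angular": [0, 0, -0.12], "fingers": 0}])

```text
time: 5.5
tool_pos: [455.6, -20.6, 600.3]
tcp_rot: [-179.9, -0.1, 78.4]
ft_force: [-0.3, 0.1, 0.9]
finger_gap: 85.7
grip_force: 0.0
```

Run:
```python
from h import *
s=sense(); print(s['joint_pos'].round(1))
rows([(480,80,560,78.5),(500,220,500,78.5)])
```

```text
[-9.100e+00 -4.400e+00  5.800e+01  1.000e-01  1.265e+02  2.600e+00]
t 5.5 from [455.6 -20.6 600.3] [-1.799e+02 -1.000e-01  7.840e+01]
[0.517, 0.018, 0.202] [-0.0, -0.0, -0.001]
[1.222, -0.024, 0.503] [-0.0, -0.0, -0.001]
```

Emit:
step_arm(targets=[{"dp": [0.2, 0, 0], "angular": [0, 0, 0], "fingers": 0}, {"dp": [0.45, 0, 0], "angular": [0, 0, 0], "fingers": 0}, {"dp": [0.7, 0, 0.15], "angular": [0, 0, 0], "fingers": 0}, {"dp": [0.95, 0, 0.35], "angular": [0, 0, 0], "fingers": 0}, {"dp": [1, 0, 0.6], "angular": [0, 0, 0], "fingers": 0.1}, {"dp": [1, 0, 0.85], "angular": [0, 0, 0], "fingers": 0.2}, {"dp": [1, 0, 1], "angular": [0, 0, 0], "fingers": 0.27}, {"dp": [1, 0, 1], "angular": [0, 0, 0], "fingers": 0.27}])

```text
time: 6.5
tool_pos: [494.7, 173.5, 398.6]
tcp_rot: [-179.8, 0.1, 78.2]
ft_force: [-0.5, 0.3, 1.4]
finger_gap: 62.5
grip_force: 0.0
```

Run:
```python
from h import *
s=sense(); print(s['joint_pos'].round(1),s['tool_pos'],s['finger_gap'])
im=snapshot('wrist'); cv2.imwrite('pics/w2.png',im)
for l,z in [('rail_top',22),('stop_face',18),('shaft',30),('carrier',6),('handle_end',26),('bar_mid',43),('blade_foot',10),('board',10),('dock',0),('hex_key',0)]:
    for q in pinpoint('wrist',l)[:1]: print(l,round(q['conf'],2),np.round(q['at']),ray('wrist',q['at'],z).round(1))
```

```text
[ 13.7  -4.4  80.    0.  104.6  25.5] [494.71561203 173.54696589 398.59330771] 62.48490071865482
rail_top 0.6 [286. 118.] [517.4 237.5  22. ]
stop_face 0.63 [315. 232.] [528.9  45.3  18. ]
shaft 0.98 [280. 114.] [510.4 244.7  30. ]
carrier 0.6 [320. 141.] [565.8 191.9   6. ]
handle_end 0.75 [305.  70.] [558.5 298.8  26. ]
bar_mid 0.88 [250. 106.] [470.  265.2  43. ]
blade_foot 0.92 [335. 182.] [576.3 122.1  10. ]
board 0.78 [323. 152.] [564.6 174.3  10. ]
dock 0.71 [304.  70.] [558.8 301.8   0. ]
hex_key 0.39 [281. 183.] [487.7 136.4   0. ]
```

View pics/w2.png

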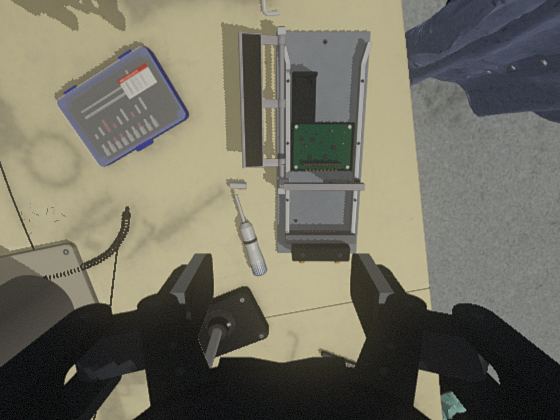

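The wrist view shows the dock clearly, almost aligned with the image. The bar spans px (242..262, 33..167), the gate arm is at row 187, and the handle plate is near (305,72). Next I'll fit the dock pose in pixels over both cameras.

```bash
cat > fit2.py <<'E'
from h import *
from scipy.optimize import least_squares
obs=[('wrist',(-100,-54.5,22),(286,118)),('wrist',(87,0,18),(315,232)),('wrist',(-100,-64,30),(280,114)),('wrist',(-118,-106,43),(250.5,104)),('wrist',(0,25,10),(335,182)),
('wrist',(-220,66,6),(369,31)),('wrist',(-210,-106,43),(250,33.5)),('wrist',(-25,-106,43),(252.5,166.5)),('wrist',(0,43,51),(365,187)),
('top',(-100,-54.5,22),(275,229)),('top',(87,0,18),(365,224)),('top',(-100,-64,30),(271,235)),('top',(-118,-106,43),(263,251)),('top',(0,25,10),(326,206)),('top',(0,0,0),(324,214)),('top',(-220,66,6),(238,170))]
C={n:P(n) for n in('wrist','top')}
def f(p):
    R0=Ro.from_euler('z',p[2]).as_matrix(); o=[]
    for n,m,uv in obs:
        K,R,t=C[n]; X=R0@np.array(m)+[p[0],p[1],0]; q=K@(R@X+t); o+=list(q[:2]/q[2]-uv)
    return np.array(o)
r=least_squares(f,[548,133,-1.77],loss='soft_l1',f_scale=1.5); print(r.x[:2],np.degrees(r.x[2])); 
for (n,m,uv),e in zip(obs,r.fun.reshape(-1,2)): print(n,m,e.round(1))
np.save('dock.npy',r.x)
E
cat >> h.py <<'E'
def D2W(q):
    p=np.load('dock.npy'); return Ro.from_euler('z',p[2]).apply(q)+[p[0],p[1],0]
def W2D(X):
    p=np.load('dock.npy'); return Ro.from_euler('z',-p[2]).apply(np.array(X)-[p[0],p[1],0])
E
python3 fit2.py
python3 - <<'E'
from h import *
print('handle face',W2D(ray('wrist',(305,70),26)),W2D(ray('top',(250,211),26)))
print('board front/back', [W2D(ray('wrist',p,26)).round(1) for p in ((323,169),(323,123))])
print('jar',W2D((631,410,0)),'hexkey',[W2D(ray('top',p,3)).round() for p in((178,227),(212,229))])
yaw=np.degrees(np.load('dock.npy')[2])+180
w=D2W([-195,-65,150]); rows([(*w,yaw)]); print(w,yaw)
E
```

```text
[549.8970869  130.82026769] -101.9953859132575
wrist (-100, -54.5, 22) [-0.  -1.4]
wrist (87, 0, 18) [ 2.3 -0. ]
wrist (-100, -64, 30) [-0.3  2.5]
wrist (-118, -106, 43) [ 0.2 -0.6]
wrist (0, 25, 10) [-1.2 -1.8]
wrist (-220, 66, 6) [-0.6  1.4]
wrist (-210, -106, 43) [-0.6 -0.5]
wrist (-25, -106, 43) [-0.6  1.1]
wrist (0, 43, 51) [-15.1  -1.7]
top (-100, -54.5, 22) [ 0.9 -0.5]
top (87, 0, 18) [-0.2  0.1]
top (-100, -64, 30) [ 3.9 -2.5]
top (-118, -106, 43) [-1.  -1.7]
top (0, 25, 10) [ 2.1 -1.4]
top (0, 0, 0) [1.2 2. ]
top (-220, 66, 6) [-1.8 -5.2]
handle face [-165.51599945  -27.46426332   26.        ] [-163.52555977  -30.6267957    26.        ]
board front/back [array([-20.8,   4.4,  26. ]), array([-90.9,   1.7,  26. ])]
jar [-289.93951401   21.30923886    0.        ] hexkey [array([-312.,  -99.,    3.]), array([-238.,  -86.,    3.])]
t 7.05 from [495.8 174.8 402.5] [ 1.798e+02 -1.000e-01  7.830e+01]
[0.814, -0.014, 1.263] [0.001, -0.0, 0.002]
[526.84382394 335.0714539  150.        ] 78.0046140867425
```

Emit:
step_arm(targets=[{"dp": [0.15, 0, 0.15], "angular": [0, 0, 0], "fingers": 0.27}, {"dp": [0.3, 0, 0.3], "angular": [0, 0, 0], "fingers": 0.27}, {"dp": [0.5, -0.01, 0.45], "angular": [0, 0, 0.002], "fingers": 0.27}, {"dp": [0.65, -0.01, 0.6], "angular": [0, 0, 0.002], "fingers": 0.27}, {"dp": [0.78, -0.014, 0.8], "angular": [0, 0, 0.002], "fingers": 0.27}, {"dp": [0.78, -0.014, 1], "angular": [0, 0, 0.002], "fingers": 0.27}, {"dp": [0.78, -0.014, 1], "angular": [0, 0, 0.002], "fingers": 0.27}, {"dp": [0.78, -0.014, 1], "angular": [0, 0, 0.002], "fingers": 0.27}])

```text
time: 8.05
tool_pos: [525.7, 328.3, 204.1]
tcp_rot: [179.8, -0.1, 77.9]
ft_force: [-0.4, 0.1, 0.8]
finger_gap: 62.2
grip_force: 0.0
```

Run:
```python
from h import *
s=sense(); print(s['tool_pos'],s['tcp_rot'],W2D(s['tool_pos']),s['finger_gap'],s['ft_force'])
im=snapshot('wrist'); cv2.imwrite('pics/w3.png',im)
for l,z in [('rail_top',22),('shaft',30),('handle_end',26),('bar_mid',43)]:
    for q in pinpoint('wrist',l)[:1]: print(l,round(q['conf'],2),np.round(q['at']),W2D(ray('wrist',q['at'],z)).round(1))
yaw=np.degrees(np.load('dock.npy')[2])+180
rows([(*D2W([-188,-65,52]),yaw)])
```

```text
[525.71567939 328.315206   204.09435141] [ 1.79805373e+02 -1.33188838e-01  7.79025135e+01] [-188.15681366  -64.69934004  204.09435141] 62.157779115744226 [-0.43718106  0.07193934  0.83804246]
rail_top 0.76 [290. 266.] [-102.9  -53.8   22. ]
shaft 0.65 [279. 275.] [-96.9 -66.2  30. ]
handle_end 0.73 [314. 218.] [-157.7  -30.4   26. ]
bar_mid 0.8 [240. 264.] [-115.7 -105.2   43. ]
t 8.3 from [526.  328.4 204.3] [179.7  -0.2  77.9]
[-0.004, -0.006, 0.762] [0.001, -0.001, -0.001]
```

View pics/w3.png

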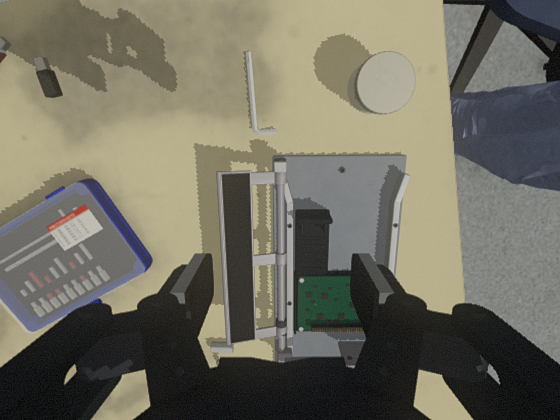

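The fit agrees with this closer view: handle plate rear at px (313,210), bar centre column about 238, jar and hex key clear of the hand. I'll descend to just above the bar.

Emit:
step_arm(targets=[{"dp": [0, -0.005, 0.2], "angular": [0, 0, 0], "fingers": 0.27}, {"dp": [0, -0.005, 0.4], "angular": [0, 0, 0], "fingers": 0.27}, {"dp": [0, -0.005, 0.58], "angular": [0, 0, 0], "fingers": 0.27}, {"dp": [0, -0.005, 0.7], "angular": [0, 0, 0], "fingers": 0.27}, {"dp": [0, -0.005, 0.76], "angular": [0, 0, 0], "fingers": 0.27}, {"dp": [0, -0.005, 0.78], "angular": [0, 0, 0], "fingers": 0.27}, {"dp": [0, -0.005, 0.8], "angular": [0, 0, 0], "fingers": 0.27}, {"dp": [0, -0.005, 0.8], "angular": [0, 0, 0], "fingers": 0.27}])

```text
time: 9.3
tool_pos: [525.0, 328.8, 43.0]
tcp_rot: [179.8, -0.1, 77.9]
ft_force: [-0.7, 0.1, 0.1]
finger_gap: 62.5
grip_force: 0.0
```

Run:
```python
from h import *
s=sense(); print(s['tool_pos'],W2D(s['tool_pos']),s['finger_gap'],s['ft_force'],s['wrist_torque'])
```

```text
[524.95878808 328.78493283  43.01860355] [-188.45897677  -65.53732883   43.01860355] 62.45694080223165 [-0.66585882  0.12349171  0.07887968] [0.04839918 0.01771957 0.00217171]
```

Emit:
step_arm(targets=[{"dp": [0, 0, 0.015], "angular": [0, 0, 0], "fingers": 0.27}, {"dp": [0, 0, 0.03], "angular": [0, 0, 0], "fingers": 0.27}, {"dp": [0, 0, 0.045], "angular": [0, 0, 0], "fingers": 0.27}, {"dp": [0, 0, 0.06], "angular": [0, 0, 0], "fingers": 0.27}, {"dp": [0, 0, 0.075], "angular": [0, 0, 0], "fingers": 0.27}, {"dp": [0, 0, 0.09], "angular": [0, 0, 0], "fingers": 0.27}, {"dp": [0, 0, 0.1], "angular": [0, 0, 0], "fingers": 0.27}, {"dp": [0, 0, 0.1], "angular": [0, 0, 0], "fingers": 0.27}])

```text
time: 10.3
tool_pos: [524.4, 328.6, 22.1]
tcp_rot: [179.9, -0.1, 77.9]
ft_force: [-3.5, 1.6, 4.3]
finger_gap: 62.4
grip_force: 1.9
```

Run:
```python
from h import *
s=sense(); print(s['tool_pos'],W2D(s['tool_pos']),s['finger_gap'],s['ft_force'],s['wrist_torque'])
cv2.imwrite('pics/t1.png',snapshot('top'))
K,R,t=P('top')
for q in pinpoint('top','blade_foot')[:2]: print(q)
for g in (0,.1,.2,.3,.4,.5,.6,.7,.8,.9):
    # blade foot rel shaft: y 89, z -20
    y=-64+89*np.cos(g)+20*np.sin(g); z=30+89*np.sin(g)-20*np.cos(g)
    q=K@(R@D2W([0,y,z])+t); print(g,(q[:2]/q[2]).round(1))
```

```text
[524.39862864 328.63742288  22.06548003] [-188.19826822  -66.05459939   22.06548003] 62.38032164660506 [-3.49370373  1.61540586  4.28214712] [0.22191832 0.56361713 0.01714715]
{'at': [326.0, 203.1], 'conf': 0.81}
0 [328.1 204.6]
0.1 [328.7 203.3]
0.2 [329.3 202.4]
0.3 [329.7 201.9]
0.4 [330.1 201.8]
0.5 [330.4 202.1]
0.6 [330.5 202.9]
0.7 [330.6 204. ]
0.8 [330.5 205.6]
0.9 [330.4 207.7]
```

Emit:
step_arm(targets=[{"dp": [0, 0, 0.01], "angular": [0, 0, 0], "fingers": 0.27}, {"dp": [0, 0, 0.02], "angular": [0, 0, 0], "fingers": 0.27}, {"dp": [0, 0, 0.03], "angular": [0, 0, 0], "fingers": 0.27}, {"dp": [0, 0, 0.04], "angular": [0, 0, 0], "fingers": 0.27}, {"dp": [0, 0, 0.05], "angular": [0, 0, 0], "fingers": 0.27}, {"dp": [0, 0, 0.06], "angular": [0, 0, 0], "fingers": 0.27}, {"dp": [0, 0, 0.06], "angular": [0, 0, 0], "fingers": 0.27}, {"dp": [0, 0, 0.06], "angular": [0, 0, 0], "fingers": 0.27}])

```text
time: 11.4
tool_pos: [525.3, 328.6, 10.7]
tcp_rot: [179.8, -0.1, 77.9]
ft_force: [-0.2, -0.1, 5.1]
finger_gap: 62.2
grip_force: 2.2
```

Run:
```python
from h import *
s=sense(); print(s['tool_pos'],W2D(s['tool_pos']),s['finger_gap'],s['ft_force'],s['wrist_torque'])
a=snapshot('top')[130:290,190:420]; b=snapshot('scene')[110:270,170:400]
cv2.imwrite('pics/g1.png',cv2.resize(np.vstack([a,b]),(431,600) if 0 else (431*1,600)))
K,R,t=P('scene')
for g in (0,.3,.5,.6,.7,.8,.9):
    y=-64+112*np.cos(g); z=30+112*np.sin(g)+15*np.cos(g); y-=15*np.sin(g)
    q=K@(R@D2W([0,y,z])+t); q=q[:2]/q[2]; print(g,q.round(1),'crop',((q-[170,110])*[431/230,300/160]+[0,300]).round())
```

```text
[525.34508735 328.56278619  10.65329506] [-188.32196654  -65.11329528   10.65329506] 62.23314835417375 [-0.17844714 -0.09635954  5.12338798] [-0.00452643  0.00853367 -0.00370971]
0 [266.8 170.7] crop [181. 414.]
0.3 [270.5 158.6] crop [188. 391.]
0.5 [275.  152.1] crop [197. 379.]
0.6 [277.9 149.5] crop [202. 374.]
0.7 [281.2 147.3] crop [208. 370.]
0.8 [284.8 145.6] crop [215. 367.]
0.9 [288.7 144.4] crop [222. 364.]
```

View pics/g1.png

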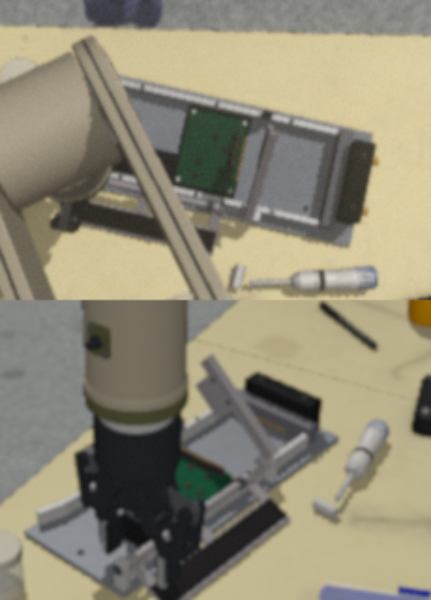

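The gate is lifted to about 0.75 rad (arm tip at crop px 210,358), the hand stands clear and the pressing force is 5 N. Now the push.

Emit:
step_arm(targets=[{"dp": [-0.05, 0, 0], "angular": [0, 0, 0], "fingers": 0.27}, {"dp": [-0.1, 0, 0], "angular": [0, 0, 0], "fingers": 0.27}, {"dp": [-0.15, 0, 0], "angular": [0, 0, 0], "fingers": 0.27}, {"dp": [-0.2, 0, 0], "angular": [0, 0, 0], "fingers": 0.27}, {"dp": [-0.25, 0, 0], "angular": [0, 0, 0], "fingers": 0.27}, {"dp": [-0.3, 0, 0], "angular": [0, 0, 0], "fingers": 0.27}, {"dp": [-0.35, 0, 0], "angular": [0, 0, 0], "fingers": 0.27}, {"dp": [-0.4, 0, 0], "angular": [0, 0, 0], "fingers": 0.27}])

```text
time: 12.5
tool_pos: [507.4, 250.3, 10.2]
tcp_rot: [179.9, -0.1, 77.9]
ft_force: [-0.6, 5.9, 4.4]
finger_gap: 62.2
grip_force: 3.7
```

Run:
```python
from h import *
s=sense(); print(s['tool_pos'],s['tcp_rot'],W2D(s['tool_pos']),s['finger_gap'],s['ft_force'],s['wrist_torque'],s['time'])
b=snapshot('scene'); 
for q in pinpoint('scene','board')[:1]: print(q, W2D(ray('scene',q['at'],10)))
snapshot('top')
for q in pinpoint('top','board')[:1]: print(q, W2D(ray('top',q['at'],10)))
cv2.imwrite('pics/s2.png',cv2.resize(b[100:280,170:400],(690,540)))
```

```text
[507.4308103  250.29015278  10.19926222] [ 1.79893593e+02 -1.41899817e-01  7.79107386e+01] [-108.03529119  -66.36877241   10.19926222] 62.175445129307725 [-0.55961749  5.91867445  4.43188815] [1.15777647 0.2476106  0.02848335] 12.5
{'at': [291.3, 192.6], 'conf': 0.68} [12.89520204 -7.52548498 10.        ]
{'at': [328.9, 215.6], 'conf': 0.65} [ 7.00959117  1.35201565 10.        ]
```

View pics/s2.png

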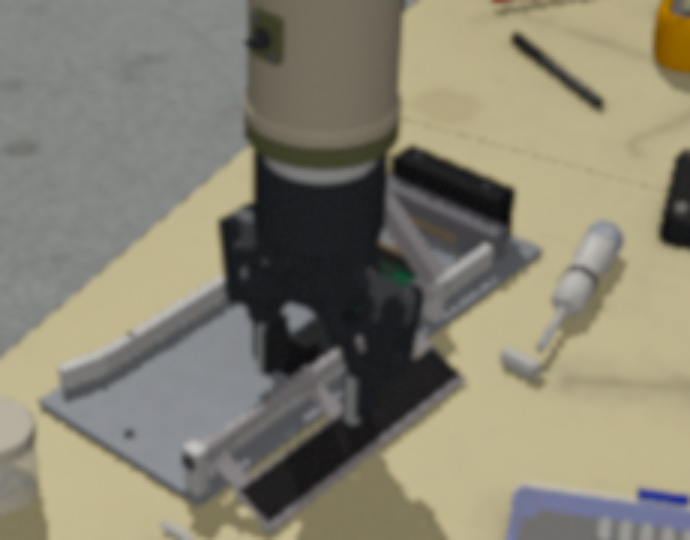

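Carrier moving (board now near dock x +7 to +13), gate still up. I'll continue slowly to the stop.

Emit:
step_arm(targets=[{"dp": [-0.03, 0, 0], "angular": [0, 0, 0], "fingers": 0.27}, {"dp": [-0.06, 0, 0], "angular": [0, 0, 0], "fingers": 0.27}, {"dp": [-0.09, 0, 0], "angular": [0, 0, 0], "fingers": 0.27}, {"dp": [-0.12, 0, 0], "angular": [0, 0, 0], "fingers": 0.27}, {"dp": [-0.14, 0, 0], "angular": [0, 0, 0], "fingers": 0.27}, {"dp": [-0.155, 0, 0], "angular": [0, 0, 0], "fingers": 0.27}, {"dp": [-0.165, 0, 0], "angular": [0, 0, 0], "fingers": 0.27}, {"dp": [-0.175, 0, 0], "angular": [0, 0, 0], "fingers": 0.27}])

```text
time: 13.7
tool_pos: [500.2, 216.7, 10.0]
tcp_rot: [179.9, -0.1, 77.9]
ft_force: [-1.2, 5.5, 3.2]
finger_gap: 62.4
grip_force: 3.3
```

Run:
```python
from h import *
s=sense(); print(s['tool_pos'],W2D(s['tool_pos']),s['finger_gap'],s['ft_force'],s['time'])
```

```text
[500.23187579 216.73867314   9.95303164] [-73.72025465 -66.43741149   9.95303164] 62.36912598785625 [-1.15046246  5.53929183  3.1711385 ] 13.7
```

Advance about 1 mm per row and watch for the force to rise.

Emit:
step_arm(targets=[{"dp": [-0.005, 0, 0], "angular": [0, 0, 0], "fingers": 0.27}, {"dp": [-0.01, 0, 0], "angular": [0, 0, 0], "fingers": 0.27}, {"dp": [-0.014, 0, 0], "angular": [0, 0, 0], "fingers": 0.27}, {"dp": [-0.018, 0, 0], "angular": [0, 0, 0], "fingers": 0.27}, {"dp": [-0.02, 0, 0], "angular": [0, 0, 0], "fingers": 0.27}, {"dp": [-0.022, 0, 0], "angular": [0, 0, 0], "fingers": 0.27}, {"dp": [-0.024, 0, 0], "angular": [0, 0, 0], "fingers": 0.27}, {"dp": [-0.025, 0, 0], "angular": [0, 0, 0], "fingers": 0.27}])

```text
time: 14.7
tool_pos: [499.2, 211.9, 10.0]
tcp_rot: [179.9, -0.1, 77.9]
ft_force: [-1.4, 6.6, 3.3]
finger_gap: 62.2
grip_force: 3.4
```

Run:
```python
from h import *
s=sense(); print(s['tool_pos'],W2D(s['tool_pos']),s['finger_gap'],s['ft_force'],s['time'])
```

```text
[499.20632076 211.93478935   9.9645632 ] [-68.80812273 -66.44216765   9.9645632 ] 62.15395120663606 [-1.41971523  6.63266029  3.30098213] 14.7
```

Emit:
step_arm(targets=[{"dp": [-0.003, 0, 0], "angular": [0, 0, 0], "fingers": 0.27}, {"dp": [-0.006, 0, 0], "angular": [0, 0, 0], "fingers": 0.27}, {"dp": [-0.009, 0, 0], "angular": [0, 0, 0], "fingers": 0.27}, {"dp": [-0.012, 0, 0], "angular": [0, 0, 0], "fingers": 0.27}, {"dp": [-0.014, 0, 0], "angular": [0, 0, 0], "fingers": 0.27}, {"dp": [-0.016, 0, 0], "angular": [0, 0, 0], "fingers": 0.27}, {"dp": [-0.018, 0, 0], "angular": [0, 0, 0], "fingers": 0.27}, {"dp": [-0.018, 0, 0], "angular": [0, 0, 0], "fingers": 0.27}])

```text
time: 15.7
tool_pos: [499.6, 211.2, 11.0]
tcp_rot: [179.8, -0.4, 78.0]
ft_force: [0.2, 19.5, 2.8]
finger_gap: 62.6
grip_force: 10.9
```

Run:
```python
from h import *
s=sense(); print(s['tool_pos'],W2D(s['tool_pos']),s['finger_gap'],s['ft_force'],s['time'])
a=snapshot('top'); cv2.imwrite('pics/t3.png',cv2.resize(a[170:270,290:400],(660,600)))
K,R,t=P('top')
for m in [(87,-49,26),(87,49,26),(84,-45,26),(84,45,26)]:
    q=K@(R@D2W(m)+t); q=q[:2]/q[2]; print(m,((q-[290,170])*6).round())
```

```text
[499.57014367 211.19945902  11.04367317] [-68.16446319 -65.93346321  11.04367317] 62.61300301178218 [ 0.18076733 19.52256965  2.84247666] 15.7
(87, -49, 26) [425. 454.]
(87, 49, 26) [481. 192.]
(84, -45, 26) [419. 442.]
(84, 45, 26) [471. 201.]
```

View pics/t3.png

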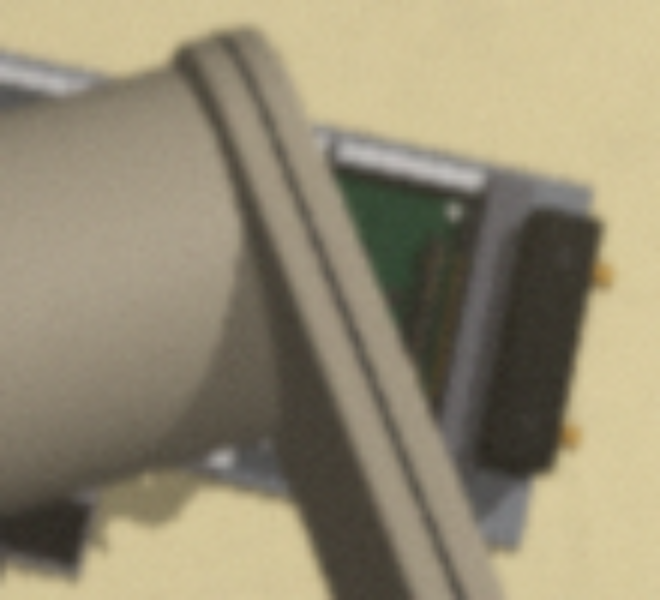

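The push stalled at 19.5 N at TCP x -68, and the board's front is right against the stop (crop px 470,250), so the carrier is home. I'll back off the handle first, then raise.

Emit:
step_arm(targets=[{"dp": [0.01, 0, 0], "angular": [0, 0, 0], "fingers": 0.27}, {"dp": [0.03, 0, 0], "angular": [0, 0, 0], "fingers": 0.27}, {"dp": [0.06, 0, 0], "angular": [0, 0, 0], "fingers": 0.27}, {"dp": [0.07, 0, 0], "angular": [0, 0, 0], "fingers": 0.27}, {"dp": [0.07, 0, -0.03], "angular": [0, 0, 0], "fingers": 0.27}, {"dp": [0.07, 0, -0.07], "angular": [0, 0, 0], "fingers": 0.27}, {"dp": [0.07, 0, -0.11], "angular": [0, 0, 0], "fingers": 0.27}, {"dp": [0.07, 0, -0.15], "angular": [0, 0, 0], "fingers": 0.27}])

```text
time: 16.75
tool_pos: [502.4, 221.5, 41.2]
tcp_rot: [179.8, -0.1, 77.9]
ft_force: [0.4, -0.3, 0.3]
finger_gap: 62.0
grip_force: 0.0
```

Emit:
step_arm(targets=[{"dp": [0, 0, -0.05], "angular": [0, 0, 0], "fingers": 0.27}, {"dp": [0, 0, -0.1], "angular": [0, 0, 0], "fingers": 0.27}, {"dp": [0, 0, -0.2], "angular": [0, 0, 0], "fingers": 0.27}, {"dp": [0, 0, -0.35], "angular": [0, 0, 0], "fingers": 0.27}, {"dp": [0.05, 0, -0.55], "angular": [0, 0, 0], "fingers": 0.27}, {"dp": [0.1, 0, -0.75], "angular": [0, 0, 0], "fingers": 0.27}, {"dp": [0.2, 0, -0.95], "angular": [0, 0, 0], "fingers": 0.27}, {"dp": [0.3, 0, -1], "angular": [0, 0, 0], "fingers": 0.27}])

```text
time: 17.75
tool_pos: [515.2, 281.0, 244.9]
tcp_rot: [179.6, -0.3, 77.9]
ft_force: [0.4, -0.5, -0.2]
finger_gap: 62.3
grip_force: 0.0
```

Run:
```python
from h import *
s=sense(); print(s['tool_pos'],W2D(s['tool_pos']),s['ft_force'],s['time'])
w=snapshot('wrist'); 
for l,z in [('board',10),('handle_end',26),('blade_foot',10),('bar_mid',43)]:
    for q in pinpoint('wrist',l)[:1]: print(l,round(q['conf'],2),np.round(q['at']),W2D(ray('wrist',q['at'],z)).round(1))
b=snapshot('scene')[100:280,170:400]
cv2.imwrite('pics/f.png',np.hstack([cv2.resize(w,(400,300)),cv2.resize(b,(400,300))]))
```

```text
[515.24319354 281.03365801 244.86509192] [-139.73116213  -65.11649013  244.86509192] [ 0.4264865  -0.45833469 -0.22810446] 17.75
board 0.65 [334. 324.] [50.7  4.3 10. ]
handle_end 0.93 [311. 249.] [-59.5 -31.   26. ]
blade_foot 0.63 [350. 291.] [ 4.2 19.  10. ]
bar_mid 0.68 [244. 207.] [-113.4 -107.    43. ]
```

View pics/f.png

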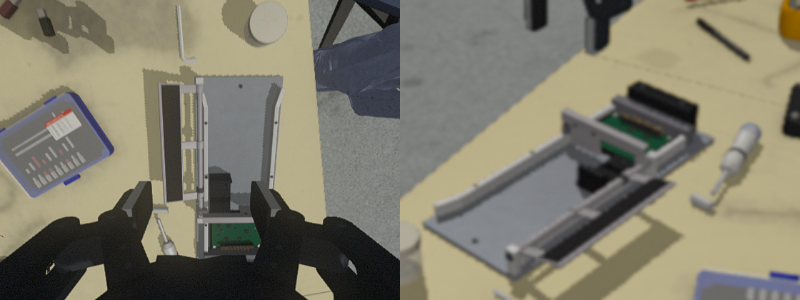

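The carrier is home (handle face at dock x -59.5, board near +50), the gate has dropped shut behind it and the hand is clear. Handing in.

```bash
python3 -c "
from bench import *
print(hand_in())"
```

```text
the job is handed in; nothing more can be done
None
```

The carrier is fully home against the stop, the gate dropped shut behind it, the hand is clear, and I handed the job in with about 18 s on the clock of the 34 s allowed.

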